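# Close the potting mould and turn its catch

## Robot

A 6-joint arm with a two-finger parallel gripper is mounted at the origin on the work surface; the furniture and walls round the work are solid. World frame = base frame: x ahead of the robot, y to its left, z up, the work surface at z = 0. Lengths are in m, angles in rad, forces in N, time in s.
With the tool pointing down it reaches from about 0.35 to 0.85 m from the base axis. Payload 8.1 kg.
Tool frame: the origin (TCP) lies on the centre line of the jaws, within the pads' length; the fingertips stand 11 mm ahead of it and the grasp point (between the pads) lies 8 mm behind it (ctrl.tip_reach is the distance from the TCP to the fingertips, in m); z points along the fingers, y is the line along which they close (so a half turn about z gives the same grasp; the last joint's range is limited). The gripper opens to 85 mm and grips with 20 to 120 N. Pads are 22 mm wide; open, the fingers measure 114 mm over their backs; the gripper's body (76 mm by 85 mm) begins 54 mm behind the grasp point. The pads swing forward as they close: fully open they stand 13 mm farther back than shut.
Start: joints at [-1.422, 0.13, 1.488, -0, 1.523, -0.085], TCP at [0.139, -0.584, 0.206] pointing down, gripper open.
Joint ranges: [-2.96, 2.96], [-0.89, 2.26], [0.02, 2.5], [-1.34, 4.48], [0, 2.73], [-2.66, 2.66]. Speed limits (rad/s): [2.39, 2.39, 2.79, 3.14, 3.14, 3.14].

## Interface

Orientations are given as a 3x3 rotation matrix whose columns are the frame's x, y, z axes.
In Python, from plant import ctrl, optics gives the robot as it stands (ctrl), with the cameras (optics).
- The arm moves only by the shell command python3 inch.py 'ROWS' [OPENING] [FORCE]. ROWS is a JSON list of rows, 1 to 8 of them, each written [[dx, dy, dz], turn]: dx, dy, dz in m, then a turn about the tool's z in rad; each row is the pose to reach, as a shift and turn from the pose commanded when the command began, along the tool's axes at that moment; what a row does not reach only later rows make up. A row lasts 1/8 s, in which the tool goes at most 0.0625 m and 0.188 rad, less where a joint would pass 70% of its speed; a pose out of reach is approached as far as the arm can. OPENING is the finger opening in m, set as the command begins (- or left out keeps the last). The fingers move at their own pace and stop on an object; FORCE is the grip in N (left out, the last holds). Time passes only in rows, so rows that do not move let the fingers close. It prints the time, the measured TCP pose, the force, the opening and the grip force at its end. Input that does not fit is refused with a message, and nothing moves.
- ctrl.get_state(): the state, without advancing time (a new reading comes with each control period).
- optics.grab_frame(name): name is "side" or "top"; returns a dict with "color" (480x640x3 uint8, red, green, blue), "fx", "fy", "cx", "cy" (pixels), "rvec" (rotation vector, rad) and "tvec" (3), from world to camera coordinates, as OpenCV has them. Camera axes: x right, y down, z forward; pixel columns grow to the right and rows downward; lengths in m; the calibration is good to about 2 mm. A picture is of the moment at which its call begins. There is no depth.
- ctrl.hand_in(): hands the job in; it is judged then, once.
The state is a dict: "clock": time; "joints": joint angles; "joint_velocities": joint speeds; "joint_efforts": joint torques, N m; "ee_pos": TCP position; "tool_rot": TCP orientation; "ft_force": force on the tool from outside, world axes, zero at the start; "wrist_torque": the same for the moment, N m; "grip_width": finger opening in m; "gripper_force": force on a finger pad.
Only numpy, scipy, OpenCV 4.12 (cv2) and the standard library are available. Lean on these libraries where they do the work, as an engineer would, in place of code of your own. Each camera call takes 0.05 s, during which the arm holds its last target. There are 200 camera calls.

## Task

The aluminium cover plate of the potting mould lies crooked, perched on the two guide pins. Without picking it up, push it gently with the fingertips back against the rail and sideways until its two holes drop over the pins and it lies flat on the mould; then push the handle of the turning catch right round to its stop, so that its nose lies over the plate. Leave the other things on the bench where they are.

Things in the scene. Friction and masses are not known exactly. Their poses are not given: they have to be found in the camera images.
- mould: Potting mould, fixed to the bench, turned up to 0.35 rad. Origin on the table top under the centre of the seated cover; x points away from the robot, from pins to rail, y left towards the catch. In this frame, mm: dark base plate x -75..85, y -103..137, top z 10; aluminium block x -55..66, y -80..80, top z 50, on which the cover lies when seated.
- rail_face (a point): Middle of the front face of the dark steel rail behind the block: mould x 66, y 0, z 55 mm; the cover's back stop, 1 mm behind the seated cover's rear edge. Rail x 66..80, y -75..75, top z 69. Its lip reaches forward to x 60, underside z 63; the cover's rear edge slides in under it.
- pin_left (a point): Foot of the left (+y) guide pin, on its axis, at the level of the block's top: mould x -45, y 50, z 50 mm. Bullet-nosed steel pin, 12 mm in diameter, 12 mm high (tip at z 62).
- pin_right (a point): Foot of the right (-y) guide pin, the same at mould x -45, y -50, z 50 mm
- cover: Loose aluminium plate, 130 (x) by 180 (y) by 10 mm, 0.4 to 0.9 kg; origin at the centre of its underside; axes as the mould's when seated, underside then at z 50 mm, overhanging the block by 10 mm in front and at both ends. A flared pour collar, 48 mm wide, 14 mm high, stands on it at x 15, y 0. Slides by friction; drops by itself once both holes are over the pins.
- cover_front (a point): Middle of the cover's front edge (cover x -65, at half thickness). At the start the rear edge rests on the block and the front part on the pin tips: it leans about 0.14 rad, front edge high (about 70 mm over the table), and lies 18 to 34 mm too near the robot (mould's -x).
- cover_end (a point): Middle of the cover's right end (cover y -90, at half thickness). At the start the cover lies 12 to 32 mm too far right (mould's -y) and turned by up to 0.09 rad.
- hole_left (a point): Centre of the cover's left hole (15 mm, through) on its underside, cover x -45, y 50 mm; belongs over pin_left. If it hangs on a pin nose, a light press on the front edge seats it.
- hole_right (a point): Centre of the cover's right hole (15 mm, through) on its underside, cover x -45, y -50 mm; belongs over pin_right
- catch (a joint): Angle of the turning catch (rad): 0 with its handle to the mould's -x and nose to +x, clear of the cover; 1.57 at its stop, handle to +y and nose to -y over the cover's left end. Starts at 0 to 0.3, grows clockwise seen from above, stays where left, needs about 1 N at the handle. The nose passes 1.5 mm over the seated cover; a cover not yet down blocks it.
- catch_pivot (a point): Axis of the catch, at mould x -45, y +112 mm, at the underside of its bar (61.5 mm above the table). The steel bar is 22 mm wide and 8 mm thick; the nose reaches 45 mm from the axis.
- catch_handle (a point): Upright handle of the catch, 50 mm from the pivot: black grip of 15 mm diameter, from 75 to 97 mm above the table; this point is 86 mm above the table. Below the grip a steel pin of 12 mm, and the bar's round end of 22 mm diameter from 61 to 70 mm.
- mould_half: Bystander: cream silicone mould half, an open box 66x110x35 mm, to the right of the mould
- lead_plug: Bystander: small black, white and grey connector plug, 11x46x11 mm, in front of the mould
- spanner: Bystander: steel ring spanner, 25x173x7 mm, lying in front and to the right of the mould
- potted_plug: Bystander: black potted cylinder, 72x72x73 mm, to the left
- tape_roll: Bystander: roll of tape lying flat, 66x66x18 mm, to the left
- screw_tin: Bystander: round white tin of screws, 74x74x45 mm, to the right

How it is judged:
By the outcome, as a careful person would: the job done as asked, in the order asked, and still so for the second after the job is handed in, with the robot touching nothing.
It also fails if it takes over 58 s, if anything falls off the work surface, if the arm or the gripper's body presses on something with over 40 N, if the wrist force passes 120 N, or if a joint passes its speed limit or range.

## Working session

There is one attempt and no reset: what is moved stays moved. The work goes in short steps, Python scripts to look and compute and a shell command to move; the robot and the scene stay as the last step left them, time stands still between calls to the robot, and variables do not carry over. Pictures are saved under pics/ and viewed, at most 10 in all, crops included, and the job is handed in when it is done.

```bash
ls; mkdir -p pics; python3 - <<'E'
from plant import ctrl, optics
import cv2,numpy as np
for n in("top","side"):
    f=optics.grab_frame(n); cv2.imwrite(f"pics/{n}0.png",f["color"][:,:,::-1])
    R=cv2.Rodrigues(np.array(f["rvec"]))[0]; print(n,f["fx"],f["cx"],f["cy"],-R.T@np.array(f["tvec"]).ravel(),R.round(3).tolist())
print(ctrl.get_state())
E
```

```text
inch.py
pics
plant.py
top 533.2895379702206 328.20722941427346 244.15855473470558 [ 0.33446693 -0.02144526  1.29090005] [[-0.029, -1.0, 0.001], [-0.991, 0.028, -0.134], [0.134, -0.005, -0.991]]
side 514.2871930244162 324.511935836386 242.66179640226636 [0.41900104 0.98495425 0.76697795] [[-0.994, -0.107, 0.004], [-0.064, 0.565, -0.823], [0.086, -0.818, -0.568]]
{'clock': 0.1, 'joints': array([-1.42240220e+00,  1.31099638e-01,  1.48918779e+00, -2.32009422e-05,
        1.52301103e+00, -8.53714274e-02]), 'joint_velocities': array([ 0.00064659, -0.00133299, -0.00302871, -0.00073879, -0.00298865,
        0.00101184]), 'joint_efforts': array([ 1.84894001e-03, -5.70951998e+01, -5.01942766e+01, -2.58160043e-05,
        8.12412385e-03,  1.15871174e-05]), 'ee_pos': array([ 0.1389333 , -0.58312734,  0.20503145]), 'tool_rot': array([[ 9.72800788e-01,  2.31643156e-01, -2.75122716e-04],
       [ 2.31643287e-01, -9.72799338e-01,  1.68362821e-03],
       [ 1.22361756e-04, -1.70156518e-03, -9.99998545e-01]]), 'ft_force': array([-0.31178247, -0.25718763, -0.54575548]), 'wrist_torque': array([ 0.00356807, -0.01740331,  0.00030445]), 'gripper_force': 0.0, 'grip_width': 0.08592910694585719}
```

View pics/top0.png

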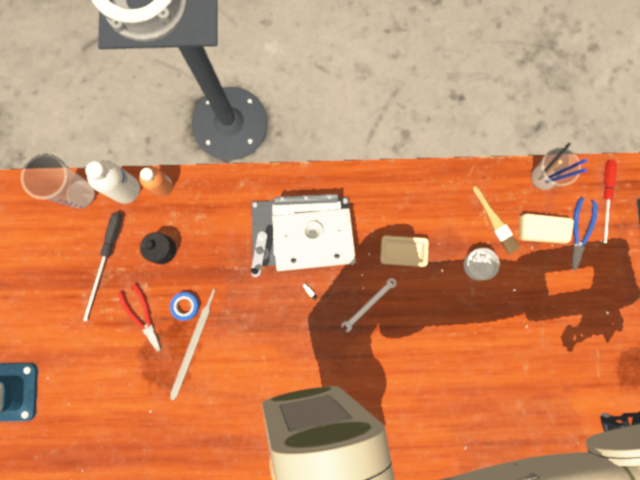

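View pics/side0.png

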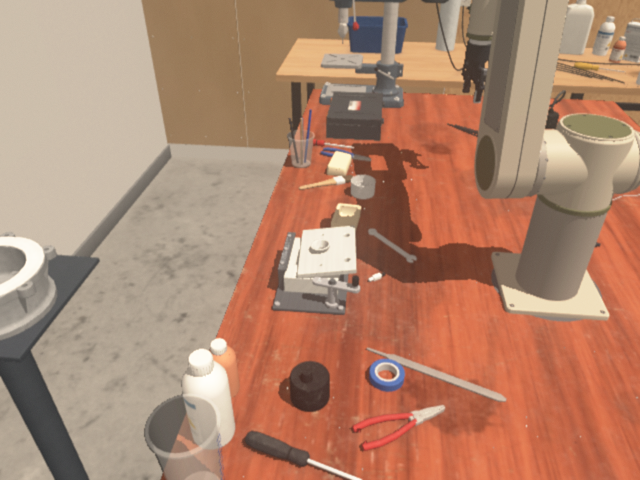

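The top view shows the cover at about (313,235), the catch at (260,252) with its handle at (256,270), and the plug at (310,291). In the side view the cover is at (328,250) and the catch handle at (352,284). Next I'll take enlarged crops.

```bash
python3 - <<'E'
import cv2
import numpy as np
t=cv2.imread("pics/top0.png")[180:300,240:370]; s=cv2.imread("pics/side0.png")[215:320,265:375]
def g(im,k,x0,y0):
    o=cv2.resize(im,None,fx=k,fy=k,interpolation=cv2.INTER_CUBIC)
    for i in range(0,im.shape[1],10): cv2.putText(o,str(x0+i),(i*k,8),0,.3,(0,255,0)); cv2.line(o,(i*k,0),(i*k,6),(0,255,0))
    for i in range(0,im.shape[0],10): cv2.putText(o,str(y0+i),(0,i*k),0,.3,(0,255,0))
    return o
cv2.imwrite("pics/t0c.png",g(t,5,240,180)); cv2.imwrite("pics/s0c.png",g(s,5,265,215))
E
```

```text
(no output)
```

View pics/t0c.png

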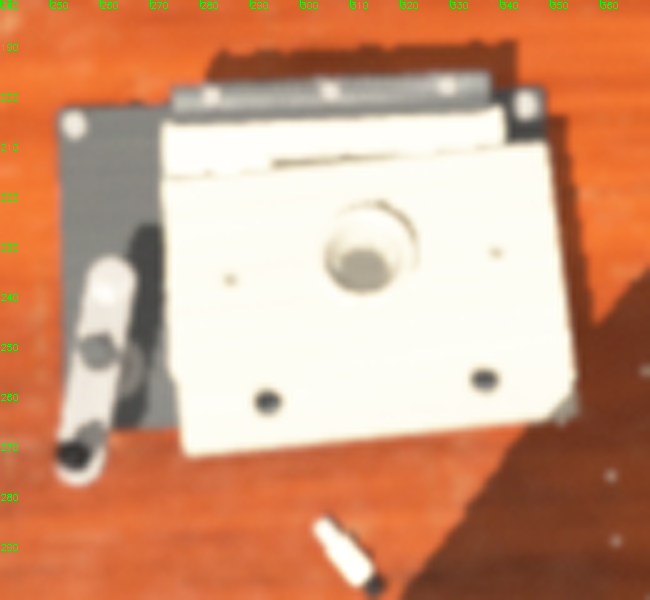

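View pics/s0c.png

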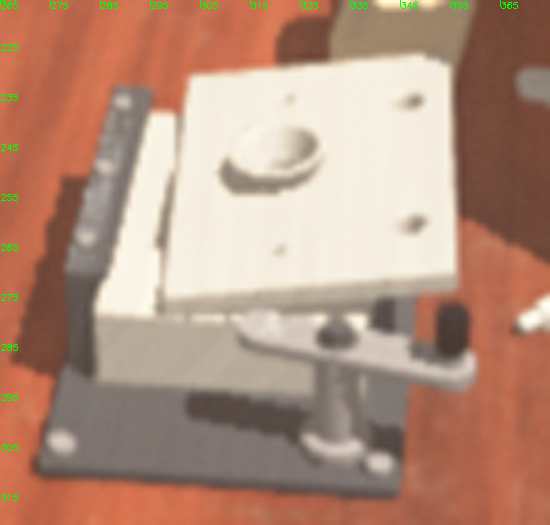

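The crops show both holes, at top (293,260) and (337,256), and side (347.5,260) and (347.5,235). The cover corners, base-plate corners and catch parts are also visible. I'll triangulate these points.

```bash
cat > h.py <<'E'
import cv2,numpy as np
from plant import ctrl, optics
def cam(n):
    f=optics.grab_frame(n); R=cv2.Rodrigues(np.array(f["rvec"]))[0]; K=np.array([[f["fx"],0,f["cx"]],[0,f["fy"],f["cy"]],[0,0,1]])
    return dict(K=K,R=R,t=np.array(f["tvec"]).ravel(),img=f["color"])
def ray(c,p):
    d=c["R"].T@np.linalg.solve(c["K"],[p[0],p[1],1.]); return -c["R"].T@c["t"],d
def plane(c,p,z):
    o,d=ray(c,p); return o+d*(z-o[2])/d[2]
def tri(a,p,b,q):
    P=[c["K"]@np.c_[c["R"],c["t"]] for c in(a,b)]
    X=cv2.triangulatePoints(P[0],P[1],np.array(p,float).reshape(2,1),np.array(q,float).reshape(2,1)).ravel(); X=X[:3]/X[3]
    e=[np.linalg.norm((lambda u:u[:2]/u[2]-np.array(r))(M@np.r_[X,1])) for M,r in zip(P,(p,q))]
    return X,max(e)
def crop(c,x0,y0,w,h,k,name):
    o=cv2.resize(c["img"][y0:y0+h,x0:x0+w,::-1],None,fx=k,fy=k,interpolation=cv2.INTER_CUBIC); cv2.imwrite("pics/"+name,o)
def fit(M,W):  # 2D rigid mould->world
    M,W=np.array(M)[:,:2],np.array(W)[:,:2]; m,w=M.mean(0),W.mean(0); A,B=M-m,W-w
    a=np.arctan2((A[:,0]*B[:,1]-A[:,1]*B[:,0]).sum(),(A*B).sum()); R=np.array([[np.cos(a),-np.sin(a)],[np.sin(a),np.cos(a)]])
    return a,w-R@m,R,np.linalg.norm(W-(M@R.T+w-R@m),axis=1)
E
python3 - <<'E'
from h import *
np.set_printoptions(precision=4,suppress=True)
T,S=cam("top"),cam("side")
t=lambda x,y:((x-2)/5+240,(y-2)/5+180)
s=lambda x,y:((x-2)/5+265,(y-2)/5+215)
P={"holeL":(t(267,402),s(413,224)),"holeR":(t(485,379),s(412,101)),"rl":(t(163,181),s(165,299)),"rr":(t(546,143),s(190,75)),"fl":(t(185,455),s(457,274)),
"handle":(t(74,455),s(454,312)),"pivot":(t(98,350),s(338,328)),"nose":(t(110,258),s(238,322)),"railL":(t(172,88),s(68,262)),"baseRL":(t(60,107),s(38,474))}
for k,(p,q) in P.items(): X,e=tri(T,p,S,q); print(k,X,"err",round(e,2))
W=[plane(T,t(60,107),.01),plane(T,t(546,87),.01),plane(S,s(38,474),.01),plane(S,s(398,495),.01),plane(T,t(172,88),.069),plane(T,t(490,72),.069),plane(T,t(162,122),.05),plane(T,t(504,107),.05)]
M=[(.085,.137),(.085,-.103),(.085,.137),(-.075,.137),(.08,.075),(.08,-.075)]
print(np.array(W)); a,o,R,e=fit(M,W[:6]); print("mould",a,o,e)
for k,(p,q) in P.items(): print(k,R.T@(tri(T,p,S,q)[0][:2]-o))
E
```

```text
holeL [0.4643 0.0544 0.0787] err 0.2
holeR [ 0.472  -0.0455  0.0783] err 0.14
rl [0.5707 0.102  0.0637] err 0.02
rr [ 0.5845 -0.0777  0.0639] err 0.31
fl [0.4417 0.092  0.0809] err 0.58
handle [0.4413 0.1402 0.0979] err 0.42
pivot [0.4907 0.1314 0.078 ] err 0.29
nose [0.5343 0.1261 0.073 ] err 0.38
railL [0.6134 0.096  0.0757] err 0.54
baseRL [0.6202 0.1579 0.0058] err 0.09
[[ 0.6194  0.1573  0.01  ]
 [ 0.6226 -0.0811  0.01  ]
 [ 0.6188  0.1625  0.01  ]
 [ 0.4619  0.1585  0.01  ]
 [ 0.6139  0.0966  0.069 ]
 [ 0.6173 -0.0524  0.069 ]
 [ 0.6019  0.1034  0.05  ]
 [ 0.6045 -0.059   0.05  ]]
mould 0.009974062255740901 [0.5362 0.0217] [0.0023 0.0008 0.0032 0.0022 0.0018 0.0004]
holeL [-0.0715  0.0335]
holeR [-0.0648 -0.0665]
rl [0.0354 0.08  ]
rr [ 0.0473 -0.0998]
fl [-0.0938  0.0713]
handle [-0.0937  0.1195]
pivot [-0.0443  0.1102]
nose [-0.0009  0.1044]
railL [0.078  0.0736]
baseRL [0.0853 0.1354]
```

Mould: yaw about 0.018, origin about (0.536, 0.021). The cover needs about +23 mm in x, +16 mm in y and −0.06 rad. Catch angle is about 0.19. I'm moving in front of the cover.

```bash
cat >> h.py <<'E'
A=0.018; O=np.array([.536,.0215])
def m2w(x,y): return O+np.array([x*np.cos(A)-y*np.sin(A),x*np.sin(A)+y*np.cos(A)])
def w2m(p): d=np.array(p)[:2]-O; return np.array([d[0]*np.cos(A)+d[1]*np.sin(A),-d[0]*np.sin(A)+d[1]*np.cos(A)])
def go(x,y,z,yaw=0):  # target TCP in mould xy, world z, tool-x yaw in mould frame
    s=ctrl.get_state(); R=s["tool_rot"]; d=R.T@(np.r_[m2w(x,y),z]-s["ee_pos"]); y0=np.arctan2(R[1,0],R[0,0])
    print("t",round(s["clock"],2),"mould",w2m(s["ee_pos"]).round(4),"delta",d.round(4),"turn",round(y0-(yaw+A),3),"F",np.round(s["ft_force"],1),"w",round(s["grip_width"],4))
E
python3 inch.py '[[[0.03,-0.04,0],0],[[0.06,-0.08,0],0],[[0.09,-0.12,0],0],[[0.12,-0.16,0],0],[[0.15,-0.2,0],0],[[0.18,-0.24,0],0],[[0.21,-0.28,0],0],[[0.24,-0.32,0],0]]'
python3 -c "
from h import *
print(ctrl.tip_reach); go(-.136,-.012,.12)"
```

```text
clock: 1.2
ee_pos: [0.2987, -0.2153, 0.206]
tool_rot: [[0.973, 0.231, 0.001], [0.231, -0.973, -0.0], [0.0, 0.0, -1.0]]
ft_force: [1.0, -0.9, -0.0]
grip_width: 0.0856
gripper_force: 0.0
0.011
t 1.2 mould [-0.2415 -0.2325] delta [ 0.1502 -0.1929  0.086 ] turn 0.215 F [ 1.  -0.9 -0. ] w 0.0856
```

```bash
python3 inch.py '[[[0.03,-0.04,0.01],0.05],[[0.06,-0.08,0.03],0.1],[[0.09,-0.12,0.05],0.15],[[0.12,-0.16,0.07],0.2],[[0.15,-0.19,0.08],0.215],[[0.15,-0.193,0.086],0.215]]'
python3 -c "
from h import *
go(-.12,-.012,.05)"
```

```text
clock: 1.95
ee_pos: [0.3998, 0.008, 0.1192]
tool_rot: [[1.0, 0.022, -0.001], [0.022, -1.0, 0.001], [-0.001, -0.001, -1.0]]
ft_force: [0.3, -0.6, 0.3]
grip_width: 0.0853
gripper_force: 0.0
t 1.95 mould [-0.1365 -0.0111] delta [0.0165 0.0011 0.0692] turn 0.004 F [ 0.3 -0.6  0.3] w 0.0853
```

```bash
python3 inch.py '[[[0,0,0.035],0],[[0,0,0.069],0],[[0.01,0,0.069],0],[[0.018,0,0.069],0],[[0.026,0,0.069],0]]'
python3 - <<'E'
from h import *
go(-.105,-.012,.05)
S=cam("side"); crop(S,265,205,130,110,5,"s1.png")
E
```

```text
clock: 2.58
ee_pos: [0.4278, 0.0058, 0.0529]
tool_rot: [[1.0, 0.018, 0.003], [0.018, -1.0, -0.0], [0.003, 0.0, -1.0]]
ft_force: [-0.4, 0.4, 0.4]
grip_width: 0.0855
gripper_force: 0.0
t 2.58 mould [-0.1085 -0.0138] delta [ 0.0035 -0.0018  0.0029] turn 0.0 F [-0.4  0.4  0.4] w 0.0855
```

View pics/s1.png

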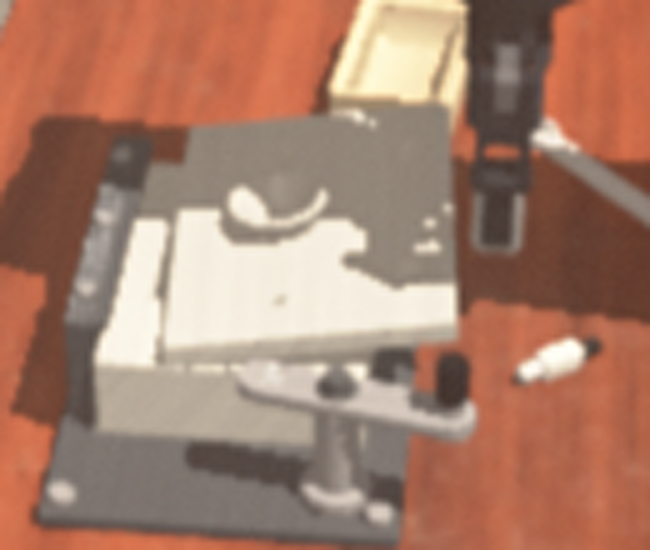

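The finger at crop (495,240) stands just in front of the cover's front edge and hasn't touched it. I'll check the tip height by projection while pushing gently.

```bash
python3 -c "
from h import *
c=cam('side'); o,d=ray(c,(364,254.4)); k=(.048-o[1])/d[1]; print('tip z',o+k*d)"
python3 inch.py '[[[0.005,0,0.002],0],[[0.009,0,0.002],0],[[0.013,0,0.002],0]]'; python3 inch.py '[[[0.004,0,0],0],[[0.008,0,0],0],[[0.012,0,0],0]]'
python3 -c "
from h import *
go(-.075,-.012,.05)"
```

```text
tip z [0.42790483 0.048      0.09098704]
clock: 3.05
ee_pos: [0.4387, 0.0065, 0.049]
tool_rot: [[1.0, 0.019, -0.0], [0.019, -1.0, -0.0], [-0.0, 0.0, -1.0]]
ft_force: [-0.3, 0.2, 0.9]
grip_width: 0.0853
gripper_force: 0.0
clock: 3.42
ee_pos: [0.4508, 0.0067, 0.049]
tool_rot: [[1.0, 0.019, -0.0], [0.019, -1.0, 0.0], [-0.0, -0.0, -1.0]]
ft_force: [0.2, 0.3, 1.0]
grip_width: 0.0853
gripper_force: 0.0
t 3.42 mould [-0.0854 -0.0133] delta [ 0.0104 -0.0013 -0.001 ] turn 0.001 F [0.2 0.3 1. ] w 0.0853
```

```bash
python3 - <<'E'
from h import *
S=cam("side");T=cam("top"); crop(S,265,170,130,140,4,"s2.png"); crop(T,240,180,65*2,140,4,"t2.png")
a,b=cv2.imread("pics/s2.png"),cv2.imread("pics/t2.png"); cv2.imwrite("pics/c2.png",cv2.resize(np.hstack([a,b]),None,fx=.75,fy=.75,interpolation=cv2.INTER_AREA))
for c in(S,T):
  for y in(-.05,.05):
    for z in(.045,.1):
      u=c["K"]@(c["R"]@np.array([.4508,.0067+y,z])+c["t"]); print(y,z,(u[:2]/u[2]).round(1))
E
```

```text
-0.05 0.045 [355.4 247.2]
-0.05 0.1 [356.2 228.3]
0.05 0.045 [352.8 272.3]
0.05 0.1 [353.7 252.7]
-0.05 0.045 [335.7 265.9]
-0.05 0.1 [336.1 263.6]
0.05 0.045 [293.1 267.1]
0.05 0.1 [291.5 264.9]
```

View pics/c2.png

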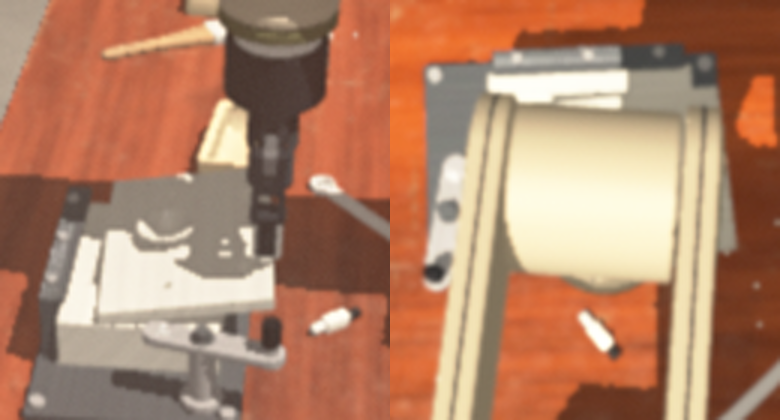

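The lower finger end shows at side pixel (354,254) and the cover hasn't moved. That doesn't match the expected tip height, so I'm backing off and measuring the fingers open and shut.

```bash
python3 inch.py '[[[-0.02,0,0],0],[[-0.045,0,0],0],[[-0.045,0,0],0]]'
python3 -c "
from h import *
cv2.imwrite('pics/a.png',cam('side')['img'][140:310,310:420,::-1])"
python3 inch.py '[[[0,0,0],0],[[0,0,0],0],[[0,0,0],0],[[0,0,0],0],[[0,0,0],0],[[0,0,0],0],[[0,0,0],0]]' 0 20
python3 - <<'E'
from h import *
c=cam('side'); cv2.imwrite('pics/b.png',c['img'][140:310,310:420,::-1])
a,b=cv2.imread('pics/a.png'),cv2.imread('pics/b.png'); cv2.imwrite('pics/ab.png',cv2.resize(np.hstack([a,b]),None,fx=3.5,fy=3.5,interpolation=cv2.INTER_CUBIC))
p=ctrl.get_state()['ee_pos']; print(p)
for y in(-.05,0,.05):
  for z in(.04,.1):
    u=c["K"]@(c["R"]@(p*[1,1,0]+[0,y,z])+c["t"]); print(y,z,((u[:2]/u[2]-[310,140])*3.5).round(0))
E
```

```text
clock: 3.9
ee_pos: [0.4044, 0.0059, 0.0486]
tool_rot: [[1.0, 0.019, -0.001], [0.019, -1.0, 0.0], [-0.001, -0.0, -1.0]]
ft_force: [-0.3, 0.2, -0.4]
grip_width: 0.0857
gripper_force: 0.0
clock: 4.82
ee_pos: [0.4056, 0.0059, 0.049]
tool_rot: [[1.0, 0.019, 0.0], [0.019, -1.0, 0.0], [0.0, -0.0, -1.0]]
ft_force: [1.0, -0.3, -0.6]
grip_width: 0.0003
gripper_force: 0.0
[0.40556294 0.00581895 0.04899116]
-0.05 0.04 [223. 385.]
-0.05 0.1 [229. 312.]
0 0.04 [221. 427.]
0 0.1 [227. 354.]
0.05 0.04 [219. 473.]
0.05 0.1 [224. 398.]
```

View pics/ab.png

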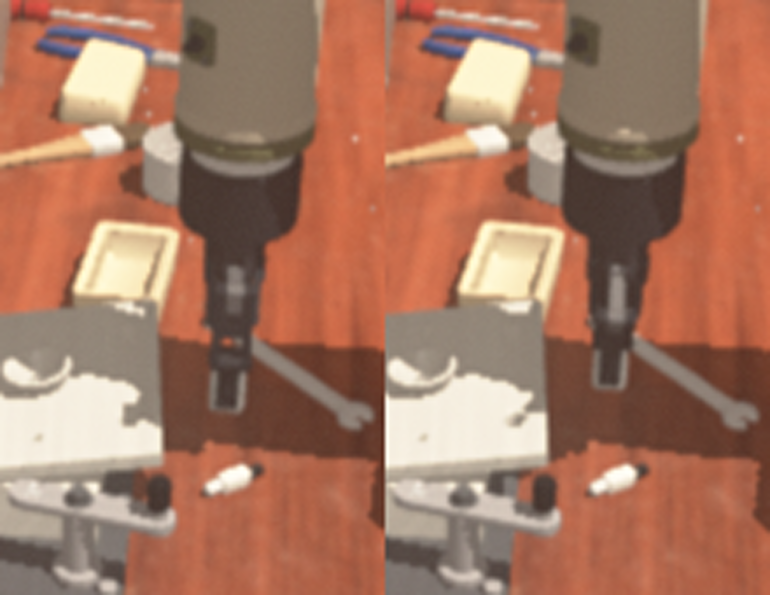

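The fingers show tips about 40 mm higher than the reported TCP implies: shut about z 0.077 and open about z 0.09, for TCP z 0.049. Contact agrees, because the open fingers passed over the plate edge without force. I'll reopen, lower by 33 mm (clear of everything either way), then push while watching the force and camera.

```bash
python3 inch.py '[[[0,0,0.01],0],[[0,0,0.02],0],[[0,0,0.033],0],[[0,0,0.033],0],[[0,0,0.033],0],[[0,0,0.033],0],[[0.01,0,0.033],0],[[0.018,0,0.033],0]]' 0.085
python3 inch.py '[[[0.004,0,0],0],[[0.008,0,0],0],[[0.012,0,0],0],[[0.016,0,0],0]]'
python3 -c "
from h import *
go(-.085,-.012,.016)
cv2.imwrite('pics/d.png',cam('side')['img'][:,:,::-1])"
```

```text
clock: 5.88
ee_pos: [0.4248, 0.0061, 0.0165]
tool_rot: [[1.0, 0.019, 0.001], [0.019, -1.0, -0.0], [0.001, 0.0, -1.0]]
ft_force: [0.3, 0.7, 0.2]
grip_width: 0.0854
gripper_force: 0.0
clock: 6.38
ee_pos: [0.4389, 0.0067, 0.0154]
tool_rot: [[1.0, 0.019, -0.002], [0.019, -1.0, 0.0], [-0.002, -0.0, -1.0]]
ft_force: [-2.4, 1.0, -1.6]
grip_width: 0.0852
gripper_force: 1.1
t 6.38 mould [-0.0974 -0.013 ] delta [ 0.0124 -0.001  -0.0006] turn 0.001 F [-2.4  1.  -1.6] w 0.0852
```

Contact, about 2.4 N, where predicted. I'll keep pushing slowly.

```bash
python3 inch.py '[[[0.003,0,0],0],[[0.006,0,0],0],[[0.009,0,0],0],[[0.012,0,0],0]]';python3 inch.py '[[[0.002,0,0],0],[[0.004,0,0],0],[[0.006,0,0],0]]' | sed -n '2p;4p'
python3 -c "
from h import *
go(-.075,-.012,.016)"
```

```text
clock: 6.92
ee_pos: [0.4516, 0.0066, 0.0159]
tool_rot: [[1.0, 0.019, -0.0], [0.019, -1.0, -0.0], [-0.0, 0.0, -1.0]]
ft_force: [-2.1, 0.1, -2.1]
grip_width: 0.0853
gripper_force: 1.3
ee_pos: [0.4576, 0.0068, 0.016]
ft_force: [-2.6, 0.0, -2.0]
t 7.3 mould [-0.0786 -0.0133] delta [ 0.0036 -0.0013 -0.    ] turn 0.001 F [-2.6  0.  -2. ] w 0.0849
```

```bash
python3 inch.py '[[[0.0015,0,0],0],[[0.003,0,0],0]]'| sed -n '2p;4p';python3 inch.py '[[[0.001,0,0],0],[[0.002,0,0],0]]' | sed -n '2p;4p'
python3 - <<'E'
from h import *
go(-.075,-.012,.016)
S=cam("side"); crop(S,265,205,130,110,6,"s3.png")
E
```

```text
ee_pos: [0.4606, 0.0069, 0.016]
ft_force: [-3.5, 1.0, -2.3]
ee_pos: [0.4618, 0.007, 0.0157]
ft_force: [-8.8, -0.7, 2.0]
t 7.8 mould [-0.0745 -0.0132] delta [-0.0005 -0.0012 -0.0003] turn 0.001 F [-8.8 -0.7  2. ] w 0.0854
```

View pics/s3.png

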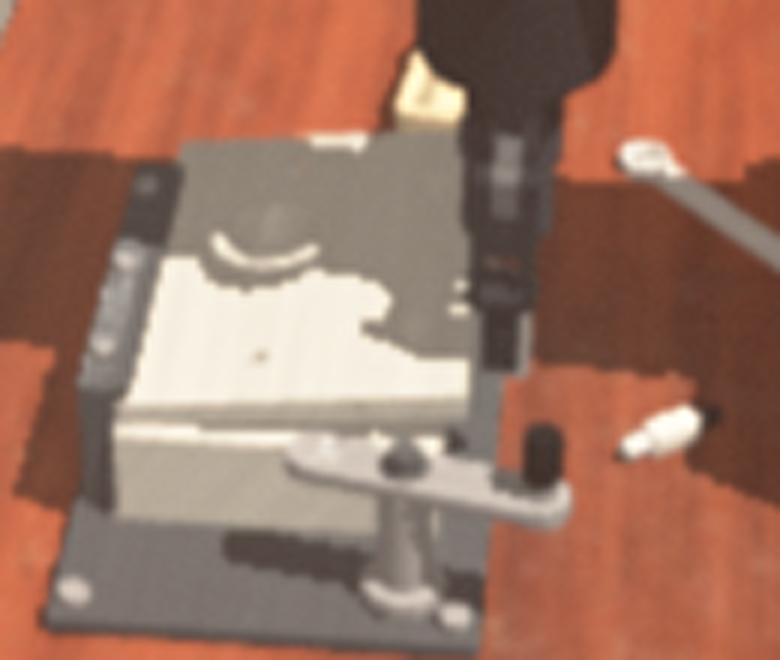

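The cover now lies square against the rail (8.8 N), and its rear edge is under the lip. Next I'll move to the right end with the hand turned 90°, for a two-finger side push.

```bash
python3 inch.py '[[[-0.03,0,0],0],[[-0.03,0,-0.05],-0.1],[[-0.03,0.02,-0.1],-0.28],[[-0.01,0.05,-0.104],-0.46],[[0.02,0.08,-0.104],-0.64],[[0.05,0.11,-0.104],-0.82],[[0.074,0.127,-0.104],-1.0],[[0.074,0.127,-0.104],-1.18]]'
python3 -c "
from h import *
go(-.003,-.14,.008,np.pi/2)"
```

```text
clock: 8.85
ee_pos: [0.5413, -0.1204, 0.1208]
tool_rot: [[0.359, 0.933, 0.003], [0.933, -0.359, -0.001], [0.0, 0.003, -1.0]]
ft_force: [0.4, 1.9, -0.2]
grip_width: 0.0849
gripper_force: 0.0
t 8.85 mould [ 0.0028 -0.142 ] delta [-0.0003 -0.0064  0.1127] turn -0.385 F [ 0.4  1.9 -0.2] w 0.0849
```

```bash
python3 inch.py '[[[0,-0.006,0],-0.18],[[0,-0.006,0],-0.36],[[0,-0.006,0.03],-0.385],[[0,-0.006,0.07],-0.385],[[0,-0.006,0.105],-0.385],[[0,-0.006,0.113],-0.385],[[0,-0.006,0.113],-0.385]]'
python3 -c "
from h import *
go(-.003,-.116,.008,np.pi/2)"
```

```text
clock: 9.72
ee_pos: [0.534, -0.1167, 0.0077]
tool_rot: [[-0.013, 1.0, 0.001], [1.0, 0.013, -0.0], [-0.0, 0.001, -1.0]]
ft_force: [0.3, -0.1, 1.2]
grip_width: 0.0848
gripper_force: 0.0
t 9.72 mould [-0.0045 -0.1381] delta [ 0.0221  0.0014 -0.0003] turn -0.005 F [ 0.3 -0.1  1.2] w 0.0848
```

Now I'll push towards mould +y in small steps. The seated end is expected at TCP y ≈ −0.101.

```bash
python3 inch.py '[[[0.006,0,0],0],[[0.012,0,0],0],[[0.017,0,0],0],[[0.021,0,0],0]]'| sed -n '2p;4p';python3 inch.py '[[[0.002,0,0],0],[[0.004,0,0],0],[[0.006,0,0],0],[[0.008,0,0],0]]' | sed -n '2p;4p'
python3 -c "
from h import *
go(-.003,-.101,.008,np.pi/2)"
```

```text
ee_pos: [0.5332, -0.0952, 0.0074]
ft_force: [-3.0, -6.9, 2.0]
ee_pos: [0.5328, -0.0889, 0.0073]
ft_force: [-3.2, -7.3, 1.9]
t 10.72 mould [-0.0052 -0.1103] delta [ 0.0093  0.0022 -0.0007] turn -0.005 F [-3.2 -7.3  1.9] w 0.0851
```

```bash
python3 inch.py '[[[0.002,0,0],0],[[0.004,0,0],0]]'| sed -n '2p;4p';python3 inch.py '[[[0.001,0,0],0],[[0.002,0,0],0]]' | sed -n '2p;4p';python3 inch.py '[[[0.001,0,0],0],[[0.002,0,0],0]]' | sed -n '2p;4p'
python3 - <<'E'
from h import *
go(-.003,-.101,.008,np.pi/2)
S=cam("side"); cv2.imwrite("pics/e.png",S["img"][:,:,::-1])
# front-left/hole visible? projected hole tops if seated
for n,p in (("seatedFLtop",(-.065,.09,.06)),("seatedFLbot",(-.065,.09,.05)),("RLtop",(.06,.09,.06))):
    w=np.r_[m2w(*p[:2]),p[2]]; u=S["K"]@(S["R"]@w+S["t"]); print(n,(u[:2]/u[2]).round(1))
E
```

```text
ee_pos: [0.5326, -0.0838, 0.0069]
ft_force: [-0.5, -1.0, -0.7]
ee_pos: [0.533, -0.0816, 0.0069]
ft_force: [1.1, -2.8, -1.1]
ee_pos: [0.5329, -0.0795, 0.007]
ft_force: [1.0, -2.2, -1.9]
t 11.47 mould [-0.0049 -0.1009] delta [-0.0001  0.0019 -0.001 ] turn -0.005 F [ 1.  -2.2 -1.9] w 0.0852
seatedFLtop [343.  281.3]
seatedFLbot [342.9 284.9]
RLtop [286.3 278. ]
```

```bash
python3 inch.py '[[[0.001,0,0],0],[[0.001,0,0],0]]'| sed -n '2p;4p';python3 inch.py '[[[0.001,0,0],0],[[0.001,0,0],0]]' | sed -n '2p;4p'
python3 - <<'E'
from h import *
go(-.003,-.101,.008,np.pi/2)
S=cam("side"); o=cv2.resize(S["img"][215:325,265:375,::-1],None,fx=5,fy=5,interpolation=cv2.INTER_CUBIC); cv2.imwrite("pics/s4.png",o)
E
```

```text
ee_pos: [0.533, -0.0786, 0.0071]
ft_force: [2.4, -3.2, -2.4]
ee_pos: [0.5331, -0.0785, 0.0071]
ft_force: [1.5, -7.5, -3.5]
t 12.03 mould [-0.0047 -0.0999] delta [-0.0011  0.0017 -0.0009] turn -0.005 F [ 1.5 -7.5 -3.5] w 0.0851
```

View pics/s4.png

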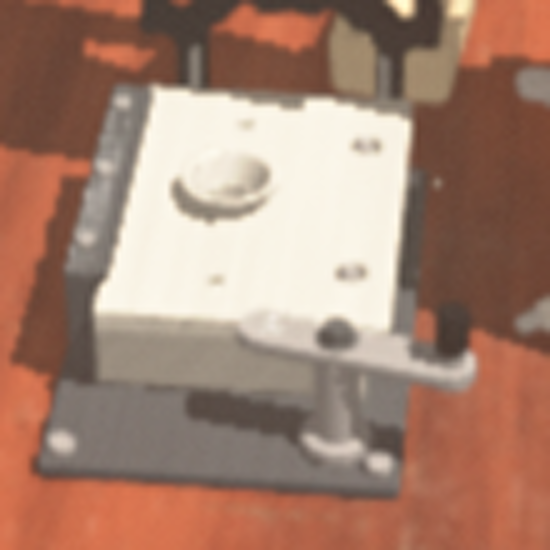

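The plate now lies flat on the block with both pin noses visible in the holes, at crop (367,146) and (350,272). The side push meets a hard stop at 7.5 N, so it's on the pins. I'll check the heights, back off, and go to the catch handle with the fingers shut.

```bash
python3 - <<'E'
from h import *
S=cam("side")
for p in((367,146),(350,272),(410,113)):
    q=((p[0]-2)/5+265,(p[1]-2)/5+215); print(q,[(w2m(plane(S,q,z))*1000).round(1) for z in(.06,.07)])
E
python3 inch.py '[[[-0.005,0,0],0],[[-0.02,0,0],0],[[-0.02,0,-0.05],0],[[-0.02,0,-0.11],0],[[0.02,-0.01,-0.112],0],[[0.07,-0.035,-0.112],0],[[0.12,-0.06,-0.112],0],[[0.17,-0.08,-0.112],0]]' 0 20
python3 -c "
from h import *
go(-.097,.088,.052,np.pi/2)"
```

```text
(338.0, 243.8) [array([-44.4, -52.2]), array([-45.2, -37.8])]
(334.6, 269.0) [array([-43.5,  47.8]), array([-44.3,  60.8])]
(346.6, 237.2) [array([-63.5, -82.6]), array([-64. , -67.8])]
clock: 13.12
ee_pos: [0.4498, 0.0923, 0.1192]
tool_rot: [[-0.012, 1.0, 0.0], [1.0, 0.012, 0.0], [0.0, 0.0, -1.0]]
ft_force: [1.0, 0.5, 0.5]
grip_width: -0.0001
gripper_force: 0.0
t 13.12 mould [-0.0849  0.0723] delta [ 0.0156 -0.0122  0.0672] turn -0.006 F [1.  0.5 0.5] w -0.0001
```

The holes are at mould (−44, ±50) when taken at z 60, so the cover is seated. Now the handle.

```bash
python3 inch.py '[[[0.008,-0.012,0],0],[[0.012,-0.012,0.03],0],[[0.012,-0.012,0.055],0],[[0.012,-0.012,0.067],0],[[0.012,-0.012,0.067],0]]' | sed -n '2p;4p'
python3 - <<'E'
from h import *
go(-.097,.088,.052,np.pi/2)
S=cam("side"); cv2.imwrite("pics/s5.png",cv2.resize(S["img"][180:320,300:400,::-1],None,fx=4,fy=4,interpolation=cv2.INTER_CUBIC))
p=ctrl.get_state()["ee_pos"]
for z in(.04,.08,.1):
    u=S["K"]@(S["R"]@np.r_[p[0],p[1]+.011,z]+S["t"]); print(z,((u[:2]/u[2]-[300,180])*4).round())
# dark column under the tool: lowest dark row
g=S["img"][:,:,:3].max(2); u=S["K"]@(S["R"]@np.r_[p[0],p[1]+.011,.08]+S["t"]); c=int(round(u[0]/u[2])); print(c,[(r,int(g[r,c])) for r in range(225,290,2)])
E
```

```text
ee_pos: [0.438, 0.1025, 0.0514]
ft_force: [-0.6, -0.3, 0.6]
t 13.75 mould [-0.0965  0.0828] delta [ 0.0052 -0.0005 -0.0006] turn -0.006 F [-0.6 -0.3  0.6] w 0.0002
0.04 [227. 442.]
0.08 [229. 384.]
0.1 [231. 355.]
357 [(225, 69), (227, 68), (229, 67), (231, 68), (233, 66), (235, 66), (237, 67), (239, 64), (241, 64), (243, 62), (245, 64), (247, 66), (249, 82), (251, 80), (253, 76), (255, 76), (257, 62), (259, 61), (261, 84), (263, 104), (265, 103), (267, 97), (269, 99), (271, 97), (273, 96), (275, 81), (277, 70), (279, 63), (281, 61), (283, 63), (285, 105), (287, 176), (289, 209)]
```

```bash
python3 inch.py '[[[0.01,-0.001,0],0.05],[[0.018,-0.001,0],0.15],[[0.024,-0.001,0],0.25],[[0.03,-0.001,0],0.37],[[0.037,-0.001,0],0.5]]' | sed -n '2p;4p'
python3 inch.py '[[[0,0,0],0]]' | sed -n '2p;4p'
python3 - <<'E'
from h import *
go(-.0931,.135,.052,np.pi/2-.8)
S=cam("side"); g=S["img"].max(2)
for th in(.19,.5):
    w=np.r_[m2w(-.045-.05*np.cos(th),.112+.05*np.sin(th)),.086]; u=S["K"]@(S["R"]@w+S["t"]); u=(u[:2]/u[2]).round().astype(int); print(th,u,g[u[1]-2:u[1]+3,u[0]-1:u[0]+2].mean().round())
E
```

```text
ee_pos: [0.4382, 0.1402, 0.0535]
ft_force: [0.3, -1.7, -0.3]
ee_pos: [0.4381, 0.1405, 0.0533]
ft_force: [0.7, -0.2, -0.3]
t 14.55 mould [-0.0958  0.1207] delta [ 0.0138 -0.0046  0.0013] turn 0.296 F [ 0.7 -0.2 -0.3] w 0.0
0.19 [356 282] 109.0
0.5 [354 286] 73.0
```

```bash
python3 inch.py '[[[0.0076,-0.0024,0],0.15],[[0.0154,-0.0034,0],0.3],[[0.0234,-0.0032,0],0.45],[[0.0313,-0.0019,0],0.6],[[0.0389,0.0007,0],0.75],[[0.0437,0.0029,0],0.85],[[0.0482,0.0057,0],0.95]]' | sed -n '2p;4p'
python3 -c "
from h import *
go(-.0635,.162,.052,0)"
```

```text
ee_pos: [0.4649, 0.18, 0.0524]
ft_force: [-1.5, -0.5, 0.5]
t 15.47 mould [-0.0682  0.1598] delta [ 0.0049 -0.0017  0.0004] turn 0.116 F [-1.5 -0.5  0.5] w -0.0003
```

```bash
python3 inch.py '[[[0.0025,-0.001,0],0.06],[[0.005,-0.0015,0],0.11]]' | sed -n '2p;4p'; python3 inch.py '[[[0.0015,0,0],0],[[0.003,0,0],0]]' | sed -n '2p;4p'
python3 -c "
from h import *
go(-.0635,.162,.052,0)"
```

```text
ee_pos: [0.4696, 0.1822, 0.0524]
ft_force: [-0.9, 0.3, 0.1]
ee_pos: [0.4709, 0.1824, 0.0522]
ft_force: [-13.9, 0.7, 11.8]
t 15.97 mould [-0.0622  0.162 ] delta [-0.0013 -0.      0.0002] turn 0.009 F [-13.9   0.7  11.8] w 0.0001
```

Stop reached, with the force jumping to 14 N at the expected place. I'll back off and rise clear, then take the final look.

```bash
python3 inch.py '[[[-0.005,0,0],0],[[-0.02,0,0],0],[[-0.04,0,0],0],[[-0.06,0,-0.04],0],[[-0.09,0.0,-0.1],0],[[-0.09,0.05,-0.14],0],[[-0.09,0.05,-0.14],0]]' | sed -n '2p;4p'
python3 - <<'E'
from h import *
S,T=cam("side"),cam("top"); crop(S,262,205,120,120,5,"x.png"); a=cv2.imread("pics/x.png"); crop(T,235,185,30*4,120,5,"y.png"); b=cv2.imread("pics/y.png")
cv2.imwrite("pics/fin.png",cv2.resize(np.hstack([a,b]),None,fx=.66,fy=.66,interpolation=cv2.INTER_AREA)); go(-.1,.1,.2)
E
```

```text
ee_pos: [0.3859, 0.129, 0.1964]
ft_force: [0.7, -0.2, -0.1]
t 16.95 mould [-0.1498  0.1111] delta [ 0.0497  0.0114 -0.0071] turn 0.005 F [0.1 0.1 0.2] w 0.0002
```

View pics/fin.png

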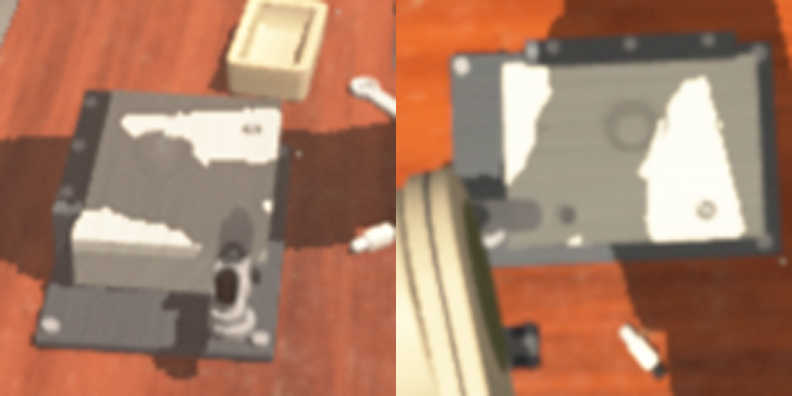

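The final views show the plate flat on both pins. The nose lies over its left end and points straight to mould −y, at top crop (470–540, 215). The handle is at +y and the bystanders haven't moved. I'm handing in.

```bash
python3 -c "
from plant import ctrl, optics
print(ctrl.hand_in())"
```

```text
the job is handed in; nothing more can be done
None
```

The cover is seated flat on both pins and the catch is turned to its stop with its nose over the plate; I handed the job in at about 17 s of the 58 s, with the nearby bystanders seen unmoved in the final views and no verdict returned.

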